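Refill the label dispenser

ROBOT

A 6-joint arm with a two-finger parallel gripper is mounted at the origin on the work surface; the furniture and walls round the work are solid. World frame = base frame: x ahead of the robot, y to its left, z up, the work surface at z = 0. Lengths are in m, angles in rad, forces in N, time in s.
With the tool pointing down it reaches from about 0.35 to 0.85 m from the base axis. Payload 8.1 kg.
Tool frame: the origin (TCP) lies midway between the tips of the shut fingers; the grasp point (between the pads) lies 19 mm behind it; x points along the fingers, z is the direction in which the jaws open and shut, and the axes are right-handed (so a half turn about x gives the same grasp; the last joint's range is limited). The gripper opens to 93 mm and grips with 3 to 60 N. Pads are 15 mm wide; open, the fingers measure 128 mm over their backs; the gripper's body (75 mm by 188 mm) begins 65 mm behind the grasp point.
Start: joints at [1.064, 0.13, 1.488, -0, 1.523, -0.085], TCP at [0.246, 0.547, 0.191] pointing down, gripper open.
Joint ranges: [-2.96, 2.96], [-0.89, 2.26], [0.02, 2.5], [-1.34, 4.48], [0, 2.73], [-2.66, 2.66]. Speed limits (rad/s): [2.39, 2.39, 2.79, 3.14, 3.14, 3.14].

INTERFACE

Orientations are given as a unit quaternion [w, x, y, z].
In Python, from workcell import read_state, camera, calibration, hand_in gives the robot as it stands.
- The arm moves only by the shell command python3 -m jog 'ROWS' [FORCE]. ROWS is JSON, one flat list of numbers, 7 for each row, row after row: the opening, from 0 (shut) to 1 (fully open), then the shift along the world's x, y, z in m, then the turn, a rotation vector about the world's x, y, z in degrees. A call has 1 to 5 rows; each row is the pose to reach, as a shift and turn from the pose commanded when the call began; what a row does not reach only later rows make up. A row lasts 1/8 s, in which the tool goes at most 62.5 mm and 10.7 degrees, less where a joint would pass 70% of its speed; a pose out of reach is approached as far as the arm can. A call with a gripper value outside its range is refused whole. The fingers move at their own pace and stop on an object; FORCE is the grip in N (left out, the last holds). Time passes only in rows, so rows that repeat a pose let the fingers close. It gives the time, the measured TCP pose, the force and the opening at its end, in the units of the state.
- read_state(): the state, without advancing time (a new reading comes with each control period).
- camera(name): name is "side" or "top"; returns (picture, depth): 420x560x3 uint8, blue, green, red; 420x560 float32, m along the optical axis (not along the pixel's ray), 0 where there is no reading.
- calibration(name): a dict with "intrinsics" (3x3 intrinsics, pixels), "k1" (the pictures are not rectified: a ray, as slopes to the right and down, at radius r is drawn at 1 + k1 r^2 times it, then the intrinsics apply), "position" and "attitude" of the camera in the world. Camera axes: x right, y down, z forward; pixel columns grow to the right and rows downward; lengths in m; the calibration is good to about 2 mm. A picture is of the moment at which its call begins. calibration takes no time and is no camera call.
- hand_in(): hands the job in, once; it reports no verdict.
The state is a dict: "t": time; "joint_pos": joint angles; "joint_velocities": joint speeds; "effort": joint torques, N m; "tool_pos": TCP position; "ee_rot": TCP orientation; "contact_force": force on the tool from outside, world axes, zero at the start; "torque": the same for the moment, N m; "finger_gap": finger opening in m.
Only numpy, scipy, OpenCV 4.12 (cv2) and the standard library are available. Lean on these libraries where they do the work, as an engineer would, in place of code of your own. Each camera call takes 0.05 s, during which the arm holds its last target.

TASK

Refill the label dispenser: take the spindle by its red handle out of the stand's two notches, push it through both label rolls in the tray and lift them off together. Then lay the spindle back in the two notches, the handle at the same end as before, so that both rolls hang free between the uprights. Do not drop a roll on the counter or knock the other things about.

Things in the scene. Friction and masses are not known exactly. Their poses are not given: they have to be found in the camera images.
- stand: Fixed dispenser: wooden base 160 (x) x 90 mm, 17 high; aluminium uprights at x = -57 and +57 mm, 10 thick, 56 wide, each with a 90-degree V-notch open upward, 45 wide at the mouth, walls up to 143. 104 mm clear between them. Origin on the counter under the middle, z up, +x roughly to the robot's right. The spindle lies in the notches along x, axis 130 mm above the origin, handle at the -x end.
- spindle: Loose spindle, 207 mm, 80 g: steel shaft, diameter 14, from x = -78 to +84 mm (last 6 tapered), and square red handle 18 x 18 from x = -123 to -78; grip it at x = -100. Origin on the shaft's axis, midway between the uprights when laid centrally; x runs along the shaft from handle to tip. Starts in the notches, within 6 mm of central; can shift 15 mm along x before the handle meets an upright.
- tray: Fixed wooden tray, 84 (x) x 74 mm, holding the two rolls on edge in line, at x = -18 and +18 mm. Origin on the counter under the middle, z up; +x roughly to the robot's right. The holes' common axis is parallel to its x, 46 mm above the origin. End walls 25 mm high (below the holes), side rails 18 high. Room is kept free at its -x (left) end for the spindle to enter moving along +x.
- roll_a: White label roll on a cardboard core, outside diameter 76 mm, hole diameter 32 mm right through, 32 mm wide, about 45 g. Origin at its centre; its x axis is the axis of the hole. It starts in the tray at the tray's -x place, parallel to the tray's x axis.
- roll_b: White label roll on a cardboard core, outside diameter 76 mm, hole diameter 32 mm right through, 32 mm wide, about 45 g. Origin at its centre; its x axis is the axis of the hole. It starts in the tray at the tray's +x place, parallel to the tray's x axis.
- counter_bell: Bystander, loose: brass counter bell on a black foot, 76 mm across, 54 high mm. Origin at the centre of its underside.
- half_bottle: Bystander, loose: half bottle with a red capsule, 60 mm across, 243 high mm. Origin at the centre of its underside.
- big_cork: Bystander, loose: mushroom-shaped cork, 34 mm across, 47 high mm. Origin at the centre of its underside.
- thermometer_case: Bystander, loose: black thermometer case lying flat, 160 x 17 x 17 (long side = its y axis) mm. Origin at the centre of its underside.
- stopper: Bystander, loose: white and black bottle stopper standing upright, 35 mm across, 58 high mm. Origin at the centre of its underside.
- foil_cutter: Bystander, loose: black U-shaped foil cutter lying flat, 43 x 48 x 16 mm. Origin at the centre of its underside.
- stand_rest (a point): the point midway between the notches, 130 mm above the stand's origin, where the origin of a centrally laid spindle lies
- spindle_tip (a point): the spindle's tip, on its axis at x = +84 mm

How it is judged:
On the way, in this order (a step that is already met when the one before it is completed fails the run):
1. the spindle, in the fingers, is out of the stand (contact force between the fingers and spindle above 0.5 N and distance between spindle and stand_rest above 0.06 m), for 0.2 s.
2. the spindle runs through both rolls (x of roll_a in the frame of spindle between -0.062 and 0.066 m and y of roll_a in the frame of spindle between -0.014 and 0.014 m and z of roll_a in the frame of spindle between -0.014 and 0.014 m and x of roll_b in the frame of spindle between -0.062 and 0.066 m and y of roll_b in the frame of spindle between -0.014 and 0.014 m and z of roll_b in the frame of spindle between -0.014 and 0.014 m), for 0.2 s.
3. both rolls are lifted clear of the tray on the spindle (all of step 2 and height (world z) of each of roll_a, roll_b above 0.09 m), for 0.2 s.
At the end, for the whole second after the job is handed in: Spindle at rest in both notches, handle at the -x end: within 5 mm of the notch line, 125 to 136 mm up, -20 to +18 mm along, axis within 0.06 rad. Both rolls on the shaft (within 14 mm of its axis), at most 38 mm from the middle between the uprights, not touching the stand, at rest (all of step 2 and x of spindle in the frame of stand between -0.02 and 0.018 m and y of spindle in the frame of stand between -0.005 and 0.005 m and z of spindle in the frame of stand between 0.125 and 0.136 m and angle between the x axis of spindle and the x axis of stand, either way round below 0.06 rad and x of roll_a in the frame of stand between -0.038 and 0.038 m and linear speed of each of roll_a, roll_b below 0.03 m/s and x of roll_b in the frame of stand between -0.038 and 0.038 m and linear speed of spindle below 0.02 m/s and contact force between each of roll_a, roll_b and stand below 0.05 N and x of spindle_tip in the frame of stand above 0.06 m).
It fails at once if a roll drops onto the counter (height (world z) of any of roll_a, roll_b below 0.041 m).
It fails at once if a bystander is moved more than 30 mm (distance of any of counter_bell, half_bottle, big_cork, thermometer_case, stopper, foil_cutter from where it was at the start of the episode above 0.03 m).
It also fails if it takes over 61 s, if anything falls off the work surface, if the arm or the gripper's body presses on something with over 40 N, if the wrist force passes 120 N, or if a joint passes its speed limit or range.

## Working session

There is one attempt and no reset: what is moved stays moved. The work goes in short steps, Python scripts to look and compute and a shell command to move; the robot and the scene stay as the last step left them, time stands still between calls to the robot, and variables do not carry over. Pictures are saved under pics/ and viewed, and the job is handed in when it is done.

```bash
ls; mkdir -p pics
python3 - <<'E'
from workcell import *
import cv2, numpy as np
s=read_state(); print(s)
for n in ("side","top"):
    p,d=camera(n); cv2.imwrite(f"pics/{n}0.png",p); np.save(f"pics/{n}0_d.npy",d); print(n,calibration(n))
E
```

```text
pics
{'t': 0.0, 'joint_pos': array([ 1.06361305e+00,  1.31199918e-01,  1.48926522e+00, -2.07425733e-05,
        1.52297287e+00, -8.54230923e-02]), 'joint_velocities': array([-0.00058142, -0.00014398, -0.0001948 , -0.001685  ,  0.00064452,
       -0.00034879]), 'effort': array([ 3.14418918e-03, -5.59844720e+01, -4.91756380e+01,  7.69795803e-02,
        3.52169399e-02, -1.51400391e-04]), 'tool_pos': array([0.24532195, 0.54688523, 0.18967206]), 'ee_rot': array([ 0.59301088, -0.38457638,  0.59415587,  0.38395039]), 'contact_force': array([-0.6790095 , -0.34412373, -0.08928242]), 'torque': array([ 0.01438268, -0.0147185 ,  0.03505969]), 'finger_gap': 0.09264683197558592}
side {'intrinsics': array([[442.78916175,   0.        , 274.16536784],
       [  0.        , 442.78916175, 206.18537361],
       [  0.        ,   0.        ,   1.        ]]), 'k1': -0.08706836714555422, 'position': array([ 0.48994302, -1.06583686,  0.4640884 ]), 'attitude': array([-0.55731214,  0.82989401,  0.01420957, -0.02184494])}
top {'intrinsics': array([[383.27679241,   0.        , 278.03139655],
       [  0.        , 383.27679241, 215.07230786],
       [  0.        ,   0.        ,   1.        ]]), 'k1': 0.011513265896576136, 'position': array([ 0.29017218, -0.18730131,  0.94100086]), 'attitude': array([ 0.06762921, -0.67757009,  0.72842672, -0.07562786])}
```

View pics/side0.png

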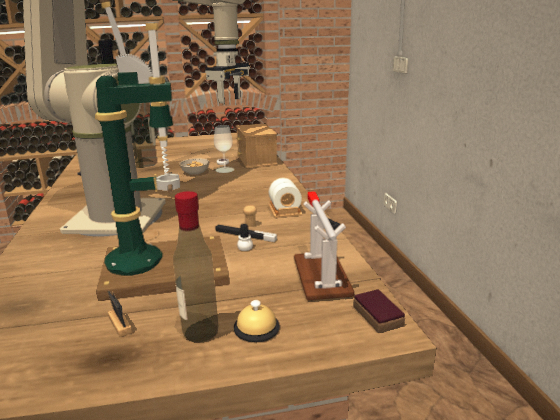

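View pics/top0.png

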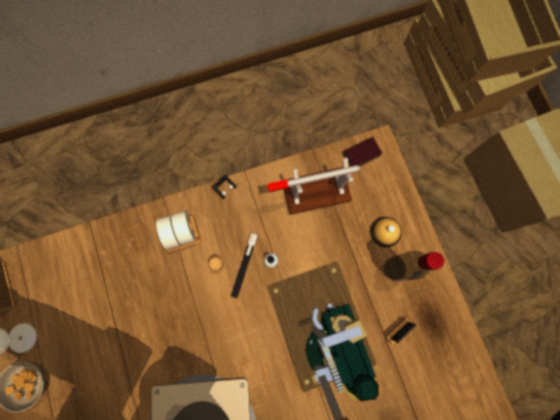

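The side view shows the stand around (325,250), its red handle at (313,197), the rolls at (285,195) and the bell at (256,320). In the top view the spindle runs from (270,187) to (358,169), the rolls are at (175,231), and the cutter at (224,187), cork, stopper and case sit between them.

```bash
cat > h.py <<'E'
import numpy as np, cv2
from scipy.spatial.transform import Rotation as R
from workcell import *
def cam(n):
    c=calibration(n); q=c["attitude"]
    return c["intrinsics"],c["k1"],np.array(c["position"]),R.from_quat([q[1],q[2],q[3],q[0]]).as_matrix()
def slopes(n,uv):
    K,k1,p,A=cam(n); uv=np.asarray(uv,float).reshape(-1,1,2)
    return cv2.undistortPoints(uv,K,np.array([k1,0,0,0.])).reshape(-1,2)
def ray(n,uv):
    K,k1,p,A=cam(n); s=slopes(n,uv); return p,np.c_[s,np.ones(len(s))]@A.T
def plane(n,uv,z):
    p,d=ray(n,uv); return p+d*((z-p[2])/d[:,2])[:,None]
def bydepth(n,uv,D):
    p,d=ray(n,uv); return p+d*np.asarray(D)[:,None]
def proj(n,X):
    K,k1,p,A=cam(n); Y=(np.atleast_2d(X)-p)@A
    return cv2.projectPoints(Y.reshape(-1,1,3),np.zeros(3),np.zeros(3),K,np.array([k1,0,0,0.]))[0].reshape(-1,2)
def cloud(n,D):
    v,u=np.mgrid[0:420,0:560]; uv=np.c_[u.ravel(),v.ravel()]
    P=bydepth(n,uv,D.ravel()); return P.reshape(420,560,3)
def shot(n,tag):
    p,d=camera(n); cv2.imwrite(f"pics/{n}{tag}.png",p); np.save(f"pics/{n}{tag}_d.npy",d); return p,d
E
python3 - <<'E'
from h import *
np.set_printoptions(precision=4,suppress=True)
for n in ("top","side"):
    p=cv2.imread(f"pics/{n}0.png"); D=np.load(f"pics/{n}0_d.npy"); P=cloud(n,D)
    ok=D>0; print(n,"fwd",cam(n)[3][:,2])
    b,g,r=[p[...,i].astype(int) for i in range(3)]
    red=(r>170)&(g<60)&(b<60)&ok
    nl,lab,st,ce=cv2.connectedComponentsWithStats(red.astype(np.uint8))
    for i in range(1,nl):
        if st[i,4]>15: print("red",ce[i],st[i],np.median(P[lab==i],0),P[lab==i].min(0),P[lab==i].max(0))
    def info(name,box,zmin=0.02):
        x0,y0,x1,y1=box; Q=P[y0:y1,x0:x1][ok[y0:y1,x0:x1]]; Q=Q[Q[:,2]>zmin]
        print(name,len(Q),"mean",Q.mean(0),"min",Q.min(0),"max",Q.max(0))
    if n=="top":
        for nm,bx in dict(rolls=(150,205,202,255),cutter=(210,172,240,200),cork=(205,253,225,273),stopper=(262,250,280,270),case=(230,230,260,300),bell=(370,215,404,247)).items(): info(nm,bx,0.008)
        t=plane(n,[[398,127],[0,250]],0); print("edge",t)
E
python3 - <<'E'
import cv2
p=cv2.imread("pics/top0.png"); cv2.imwrite("pics/topz.png",cv2.resize(p[120:300,140:400],None,fx=3,fy=3,interpolation=cv2.INTER_CUBIC))
p=cv2.imread("pics/side0.png"); cv2.imwrite("pics/sidez.png",cv2.resize(p[160:310,210:410],None,fx=4,fy=4,interpolation=cv2.INTER_CUBIC))
E
```

```text
top fwd [ 0.201  -0.0185 -0.9794]
red [277.3826 185.0671] [268 180  20  11 149] [ 0.5209 -0.2067  0.139 ] [ 0.5108 -0.2268  0.0008] [ 0.5736 -0.1851  0.1439]
rolls 1237 mean [0.45   0.0317 0.0642] min [ 0.4112 -0.0087  0.0081] max [0.4976 0.0789 0.087 ]
cutter 199 mean [ 0.5654 -0.0743  0.0149] min [ 0.5341 -0.1055  0.0081] max [ 0.5925 -0.0446  0.02  ]
cork 179 mean [ 0.3694 -0.0508  0.0458] min [ 0.3546 -0.0674  0.0096] max [ 0.3855 -0.0329  0.0513]
stopper 166 mean [ 0.3684 -0.18    0.0339] min [ 0.3542 -0.1969  0.0113] max [ 0.3862 -0.1628  0.0608]
case 457 mean [ 0.363  -0.1152  0.015 ] min [ 0.2881 -0.15    0.008 ] max [ 0.4397 -0.0798  0.0217]
bell 656 mean [ 0.4183 -0.4614  0.0291] min [ 0.3846 -0.5039  0.008 ] max [ 0.4578 -0.4309  0.0551]
edge [[ 0.6965 -0.537  -0.    ]
 [ 0.4453  0.4776  0.    ]]
side fwd [-0.0521  0.9244 -0.3779]
red [185.0632 194.7053] [176 192  20   7  95] [ 0.3295 -0.4803  0.2427] [ 0.3156 -0.4932  0.2417] [ 0.3434 -0.4676  0.2437]
red [312.2769 195.7077] [308 192  11  11  65] [ 0.5206 -0.209   0.1377] [ 0.5124 -0.2312 -0.0019] [0.5319 0.1867 0.1393]
```

View pics/topz.png

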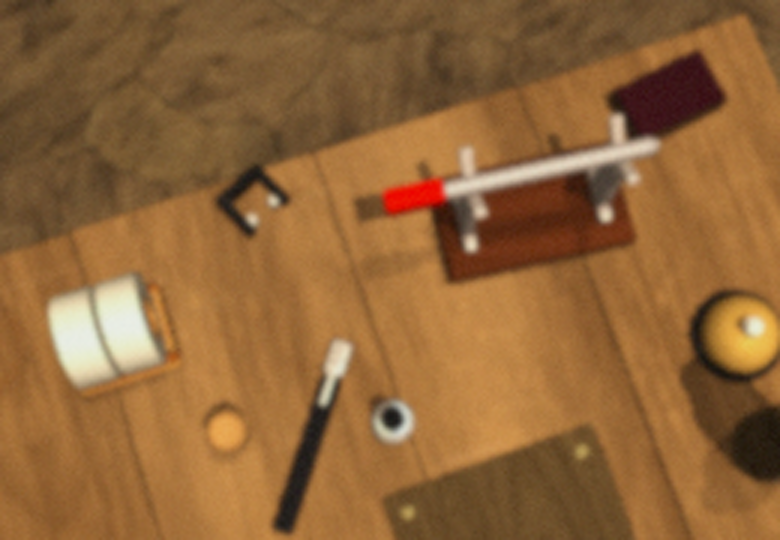

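View pics/sidez.png

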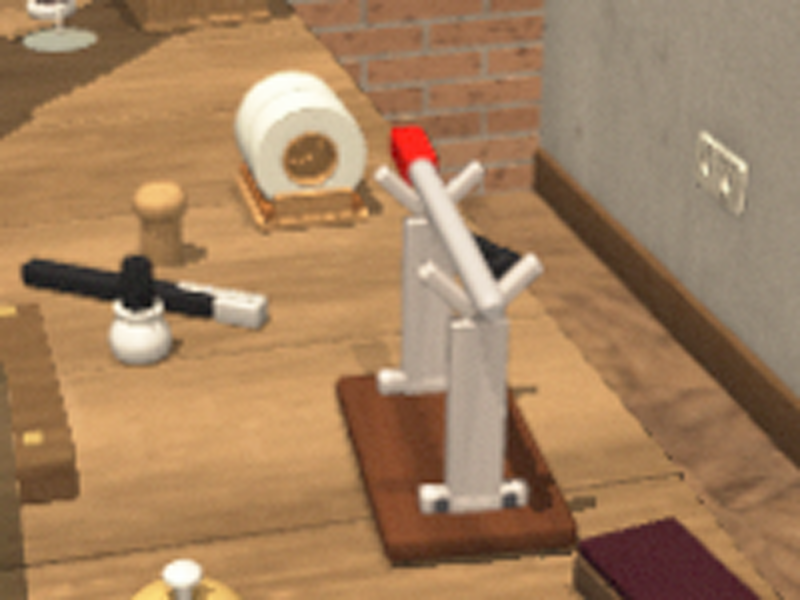

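```bash
cat > m.py <<'E'
from h import *
np.set_printoptions(precision=4,suppress=True)
from scipy.optimize import least_squares
n="top"; p=cv2.imread("pics/top0.png"); D=np.load("pics/top0_d.npy"); P=cloud(n,D); ok=D>0
b,g,r=[p[...,i].astype(int) for i in range(3)]
# spindle: red handle + shaft at z>.11
m=ok&(P[...,2]>0.118)&(P[...,0]>0.45)&(P[...,0]<.65)&(P[...,1]<-.15)&(P[...,1]>-.45); m[:150]=0;m[200:]=0;m[:,:255]=0;m[:,370:]=0
red=(r>120)&(g<70)&(b<70)&ok&(P[...,2]>0.1); red[:170]=0;red[200:]=0;red[:,:255]=0;red[:,300:]=0
uv=np.argwhere(red)[:,::-1]; print("red uv",uv.min(0),uv.max(0))
Q=plane(n,uv,0.133); print("handle mid",Q.mean(0)); 
# shaft midline: grey bright pixels per column
L=[]
for u in list(range(300,338))+list(range(350,356)):
    col=(g[:,u]>150)&(b[:,u]>130); v=np.where(col[155:200])[0]+155
    if 3<=len(v)<=9: L.append((u,v.mean(),len(v)))
L=np.array(L); S=plane(n,L[:,:2],0.130)
H=np.array([plane(n,[[u,np.where(red[:,u])[0].mean()]],0.133)[0] for u in range(272,286)])
for nm,T in (("shaft",S),("handle",H)):
    c=np.polyfit(T[:,1],T[:,0],1); c2=np.polyfit(T[:,1],T[:,0],1); print(nm,len(T),"x=",c,"res",np.std(T[:,0]-np.polyval(c,T[:,1])), "x at -.2,-.3,-.4",np.polyval(c,[-.2,-.3,-.4]))
print(L[::5])
# along-axis: tip
# rolls cylinder
m=ok&(P[...,2]>0.058)&(P[...,2]<.1); m[:205]=0;m[258:]=0;m[:,:145]=0;m[:,205:]=0
C=P[m]
def f(t):
    yaw,c,z,rad=t; a=np.array([np.sin(yaw),-np.cos(yaw)]); nn=np.array([np.cos(yaw),np.sin(yaw)])
    return np.hypot(C[:,:2]@nn-c,C[:,2]-z)-rad
for fixed in (0,1):
    if fixed: s=least_squares(lambda t:f([t[0],t[1],.046,.038]),[0.15,.45],loss="soft_l1",f_scale=.002); print("cyl fixed",s.x,np.std(s.fun)); yaw,c=s.x
    else: s=least_squares(f,[0.15,.45,.046,.038],loss="soft_l1",f_scale=.002); print("cyl free",s.x,np.std(s.fun))
a=np.array([np.sin(yaw),-np.cos(yaw)]); nn=np.array([np.cos(yaw),np.sin(yaw)])
t=C[C[:,2]>.075][:,:2]@a; print("along",np.percentile(t,[0,1,5,50,95,99,100])); mid=(np.percentile(t,1)+np.percentile(t,99))/2
print("roll mid",mid*a+c*nn,"axis",a)
# wall
W=P[:90,:300][ok[:90,:300]]; W=W[W[:,2]>0.02]; print("wall pts",len(W), W.min(0) if len(W) else 0)
Ds=np.load("pics/side0_d.npy"); Ps=cloud("side",Ds); print("side wall", [Ps[v,u] for v,u in((100,380),(60,420),(150,450))])
E
python3 m.py
```

```text
red uv [268 180] [288 191]
handle mid [ 0.5219 -0.2062  0.133 ]
shaft 44 x= [-0.137   0.4958] res 0.0022967931074536333 x at -.2,-.3,-.4 [0.5232 0.5369 0.5505]
handle 14 x= [-0.1381  0.4933] res 0.000455904226519714 x at -.2,-.3,-.4 [0.521  0.5348 0.5486]
[[300.     184.2222   9.    ]
 [305.     179.       5.    ]
 [310.     178.       5.    ]
 [315.     177.       5.    ]
 [320.     176.       5.    ]
 [325.     175.       5.    ]
 [330.     174.       5.    ]
 [335.     173.       5.    ]
 [352.     170.6667   6.    ]]
cyl free [0.2449 0.4513 0.0458 0.0373] 0.0033332796797971857
cyl fixed [0.2449 0.4516] 0.003344269942858128
along [0.038  0.0394 0.0419 0.0697 0.1034 0.1056 0.106 ]
roll mid [0.4557 0.0392] axis [ 0.2425 -0.9702]
wall pts 0 0
side wall [array([0.9929, 1.6652, 0.0428]), array([1.099 , 1.2272, 0.3074]), array([ 1.1836,  0.8964, -0.0633])]
```

```bash
cat > v.py <<'E'
from h import *
np.set_printoptions(precision=4,suppress=True)
ya=.2449; a=np.array([np.sin(ya),-np.cos(ya),0]); m=np.array([.4557,.0392,.046])
ys=.137; s=np.array([np.sin(ys),-np.cos(ys),0])
h0=np.array([.5219,-.2062,.130]); o=h0+s*.1005
print("spindle origin",o,"tip",o+s*.084, "grip", o-s*.1)
for n in("top","side"):
    p=cv2.imread(f"pics/{n}0.png"); k=4
    x0,y0,x1,y1=dict(top=(150,150,370,260),side=(250,160,360,310))[n]
    z=cv2.resize(p[y0:y1,x0:x1],None,fx=k if n=="side" else 3.6,fy=k if n=="side" else 3.6,interpolation=cv2.INTER_CUBIC); k=k if n=="side" else 3.6
    def dot(X,c):
        u=(proj(n,X)[0]-[x0,y0]+.5)*k; cv2.circle(z,tuple(int(i) for i in u),3,c,-1)
    for t in(-.123,-.078,0,.084): dot(o+s*t,(0,255,0))
    for t in(-.062,-.052,.052,.062): dot(o+s*t,(255,0,255))
    for t in(-.034,0,.034):
        dot(m+a*t,(255,0,0))
        dot(m+a*t+[0,0,.038],(0,0,255))
    for e1 in(-.042,.042):
        for e2 in (-.037,.037): 
            q=m+a*e1+np.array([-a[1],a[0],0])*e2; q[2]=0; dot(q,(0,255,255))
    for e1 in(-.08,.08):
        for e2 in (-.045,.045): 
            q=o+s*e1+np.array([-s[1],s[0],0])*e2; q[2]=.017; dot(q,(0,255,255))
    cv2.imwrite(f"pics/{n}v.png",z)
p=np.array(read_state()["ee_rot"]); M=R.from_quat([p[1],p[2],p[3],p[0]]).as_matrix(); print(M)
E
python3 v.py
```

```text
spindle origin [ 0.5356 -0.3058  0.13  ] tip [ 0.5471 -0.389   0.13  ] grip [ 0.522  -0.2067  0.13  ]
[[-0.0008 -0.9123  0.4094]
 [-0.0015  0.4094  0.9123]
 [-1.      0.0001 -0.0017]]
```

View pics/topv.png

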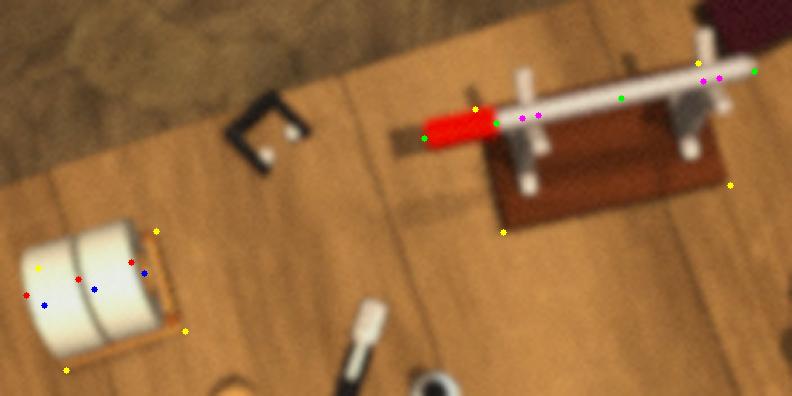

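View pics/sidev.png

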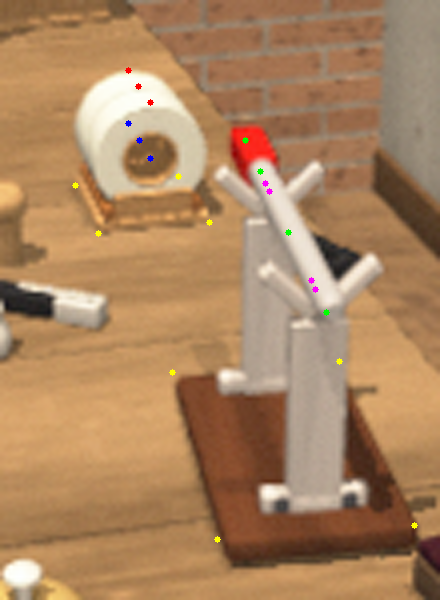

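Run:
```python
from h import *
D=np.load("pics/top0_d.npy"); P=cloud("top",D); Ps=cloud("side",np.load("pics/side0_d.npy"))
Q=np.r_[P[D>0],Ps.reshape(-1,3)]
def top(xs,ys):
    print("y:",[round(y,2) for y in ys])
    for x in xs:
        print("%.2f"%x,["%3d"%(1000*max([0,*q[:,2]])) for q in [Q[(abs(Q[:,0]-x)<.02)&(abs(Q[:,1]-y)<.025)] for y in ys]])
top(np.arange(.68,.1,-.04),np.arange(.5,-.5,-.05))
```

```text
y: [np.float64(0.5), np.float64(0.45), np.float64(0.4), np.float64(0.35), np.float64(0.3), np.float64(0.25), np.float64(0.2), np.float64(0.15), np.float64(0.1), np.float64(0.05), np.float64(0.0), np.float64(-0.05), np.float64(-0.1), np.float64(-0.15), np.float64(-0.2), np.float64(-0.25), np.float64(-0.3), np.float64(-0.35), np.float64(-0.4), np.float64(-0.45)]
0.68 ['  0', '  0', '  0', '  0', '  0', '  0', '  0', '  0', '  0', '  0', '  0', '  0', '  0', '  0', '  0', '  0', '  0', '  2', '  3', ' 29']
0.64 ['  0', '  0', '  0', '  0', '  0', '  0', '  0', '  0', '  0', '  0', '  0', '  0', '  0', '  0', '  2', '  4', '  4', '  3', ' 30', ' 31']
0.60 ['  0', '  0', '  0', '  0', '  0', '  0', '  0', '  0', '  0', '  0', '  0', ' 19', ' 19', '  4', '  4', '  4', ' 17', ' 20', ' 31', ' 30']
0.56 ['  0', '  0', '  0', '  0', '  0', '  0', '  0', '  0', '  4', '  3', '  4', ' 19', ' 18', '  3', '  4', '142', '138', '144', '138', '  4']
0.52 ['  0', '  0', '  0', '  0', '  0', '  3', '  3', '  4', '  4', '  5', '  6', ' 17', ' 14', '  4', '143', '143', '140', '143', ' 20', '  4']
0.48 ['
[... 752 characters left out ...]
 4', '  3', '  4', '  3', '  5', '  4', '  4', '  4', '  4', ' 18', ' 31', ' 33', '379', '380', '193', '  3', '100']
0.24 ['550', '553', '552', '107', '  4', '  4', '  5', '  4', '  4', '  4', '  3', '  4', '  2', '  4', '199', '483', '482', '199', ' 16', '  5']
0.20 ['550', '345', '155', ' 38', '  4', '  5', '  5', '  3', '  5', '  5', '  4', '  4', '  4', '  4', ' 31', '431', '381', ' 57', ' 27', ' 58']
0.16 ['560', '558', ' 37', '552', '  5', '  4', '  4', '  4', '  4', '  5', '  4', '  5', '  5', '  4', ' 31', '524', '400', '334', ' 30', ' 58']
0.12 ['  0', '557', '557', '553', '  4', '  4', '  4', '  5', ' 17', ' 16', '302', ' 15', ' 15', '  5', ' 31', ' 63', '367', ' 57', ' 31', '  5']
```

The markers agree with both views: spindle grip point at about (0.522, -0.207, 0.130), spindle yaw 0.137. Roll middle is (0.456, 0.039), yaw about 0.24. The roll hole is confirmed in the side view. I'm moving over the handle now.

```bash
python3 -m jog '[1,0.018,-0.05,0.002,0,0,-3.9, 1,0.037,-0.1,0.004,0,0,-7.7, 1,0.055,-0.151,0.006,0,0,-11.6, 1,0.074,-0.201,0.008,0,0,-15.4, 1,0.092,-0.251,0.01,0,0,-19.3]'
python3 -m jog '[1,0.018,-0.05,0.002,0,0,-3.9, 1,0.037,-0.1,0.004,0,0,-7.7, 1,0.055,-0.151,0.006,0,0,-11.6, 1,0.074,-0.201,0.008,0,0,-15.4, 1,0.092,-0.251,0.01,0,0,-19.3]'
```

```text
t: 0.72
tool_pos: [0.3377, 0.2947, 0.2004]
ee_rot: [0.65, -0.279, 0.65, 0.279]
contact_force: [-0.3, 0.0, 0.9]
finger_gap: 0.093
t: 1.35
tool_pos: [0.4298, 0.0437, 0.2106]
ee_rot: [0.687, -0.166, 0.687, 0.166]
contact_force: [0.6, 0.3, 0.7]
finger_gap: 0.093
```

```bash
python3 -m jog '[1,0.018,-0.05,0.002,0,0,-3.9, 1,0.037,-0.1,0.002,0,0,-7.7, 1,0.055,-0.151,0.002,0,0,-11.6, 1,0.074,-0.201,0.002,0,0,-15.4, 1,0.092,-0.251,0.002,0,0,-19.3]'
python3 - <<'E'
from h import *
np.set_printoptions(precision=4,suppress=True)
s=read_state();q=s["ee_rot"];print(s["tool_pos"],R.from_quat([q[1],q[2],q[3],q[0]]).as_matrix()[:,2])
shot("side","1");shot("top","1")
E
```

```text
t: 1.98
tool_pos: [0.5218, -0.2072, 0.2123]
ee_rot: [0.705, -0.048, 0.706, 0.048]
contact_force: [1.0, 0.1, 0.2]
finger_gap: 0.0927
[ 0.5218 -0.2072  0.2123] [ 0.9908  0.1356 -0.0004]
```

View pics/side1.png

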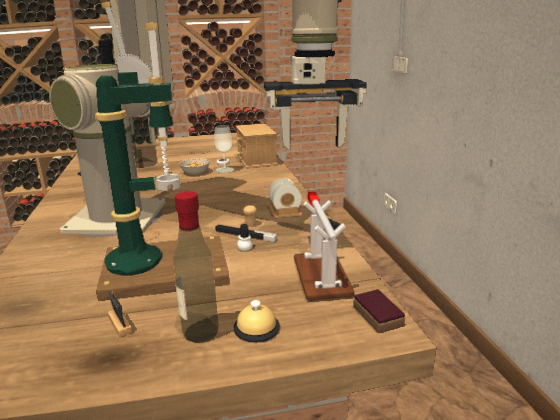

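View pics/top1.png

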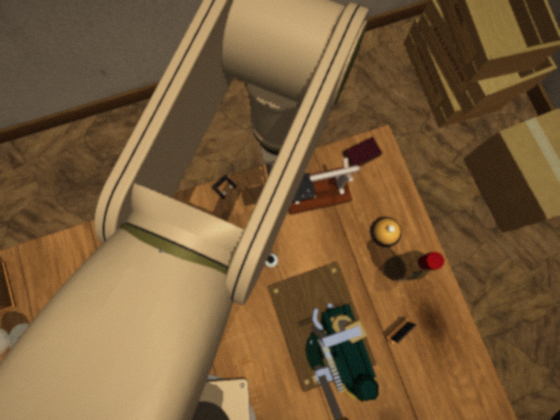

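The side view shows the fingertips at columns 285 and 341, straddling the handle at (313,197). Descending and gripping now.

```bash
python3 -m jog '[1,0,0,-0.03,0,0,0, 1,0,0,-0.06,0,0,0, 1,0,0,-0.085,0,0,0, 1,0,0,-0.101,0,0,0, 1,0,0,-0.101,0,0,0]' && python3 -m jog '[0,0,0,0,0,0,0, 0,0,0,0,0,0,0, 0,0,0,0,0,0,0, 0,0,0,0,0,0,0, 0,0,0,0,0,0,0]' 50 && python3 -m jog '[0,0,0,0,0,0,0, 0,0,0,0,0,0,0, 0,0,0,0,0,0,0]' && python3 -c "
from h import *
shot('side','2')"
```

```text
t: 2.7
tool_pos: [0.5206, -0.2048, 0.1104]
ee_rot: [0.705, -0.049, 0.706, 0.05]
contact_force: [0.4, 0.7, 0.8]
finger_gap: 0.0931
t: 3.32
tool_pos: [0.5217, -0.2056, 0.1118]
ee_rot: [0.705, -0.049, 0.705, 0.049]
contact_force: [-0.4, -1.1, 0.1]
finger_gap: 0.0474
t: 3.7
tool_pos: [0.5216, -0.2056, 0.1117]
ee_rot: [0.705, -0.049, 0.705, 0.049]
contact_force: [0.4, -0.5, -1.0]
finger_gap: 0.0178
```

View pics/side2.png

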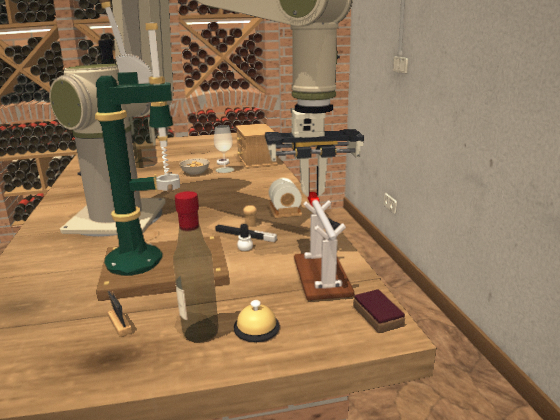

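```bash
python3 -m jog '[0,0,0,0.01,0,0,0, 0,0,0,0.025,0,0,0, 0,0,0,0.045,0,0,0, 0,0,0,0.065,0,0,0, 0,0,0,0.08,0,0,0]' && python3 -m jog '[0,0,0,0,0,0,0]' && python3 -c "
from h import *
shot('side','3')
shot('top','3')"
```

```text
t: 4.38
tool_pos: [0.5223, -0.2059, 0.1942]
ee_rot: [0.706, -0.049, 0.705, 0.048]
contact_force: [0.2, -0.6, 0.6]
finger_gap: 0.0006
t: 4.5
tool_pos: [0.5227, -0.2061, 0.1939]
ee_rot: [0.706, -0.05, 0.704, 0.048]
contact_force: [-0.1, -0.2, 0.4]
finger_gap: 0.0007
```

View pics/side3.png

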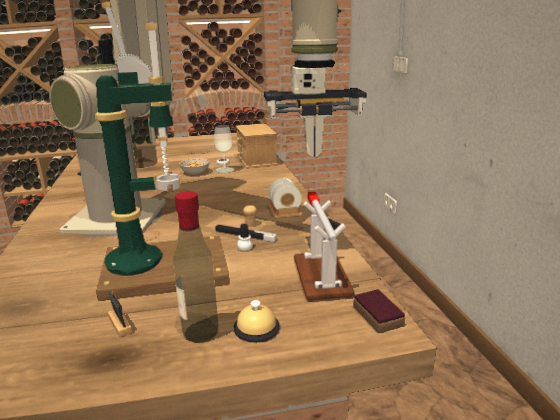

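Run:
```python
import cv2,numpy as np
a=[cv2.resize(cv2.imread(f"pics/side{i}.png")[130:270,260:370],None,fx=3.5,fy=3.5,interpolation=cv2.INTER_CUBIC) for i in (2,3)]
cv2.imwrite("pics/cmp.png",np.hstack(a))
```

```text
(no output)
```

View pics/cmp.png

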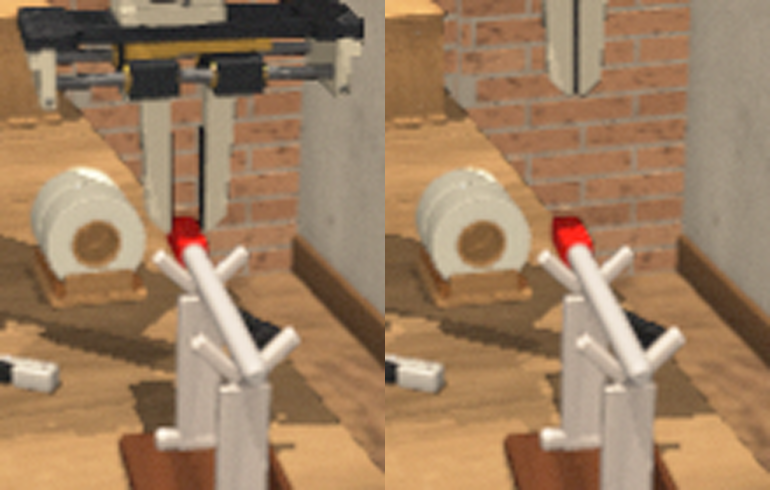

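View pics/top3.png

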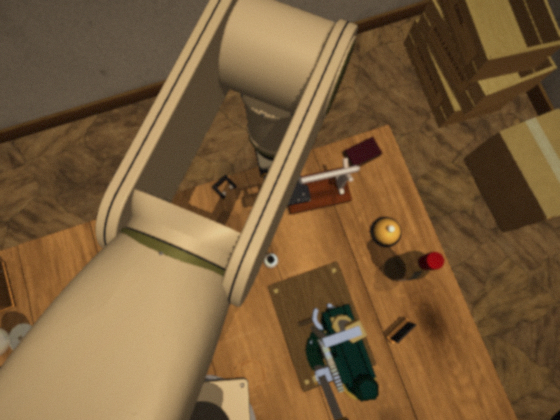

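Run:
```python
from h import *
f=lambda X:(proj("side",X)[0]-[260,130])*3.5
print(f([.5216,-.2056,.1117]),f([.5227,-.2061,.1939]), "handle near/far face", f([.522,-.207,.13]),f([.5247,-.2286,.139]),f([.5187,-.184,.139]))
```

```text
[183.35251687 267.72692444] [186.93731504 136.52796721] handle near/far face [184.47651816 240.06696943] [190.56723669 239.09474966] [177.94611692 212.41486031]
```

Run:
```python
from h import *
np.set_printoptions(precision=4,suppress=True)
for k,T in ((0,[.2453,.5469,.1897]),(1,[.5218,-.2072,.2123]),(2,[.5216,-.2056,.1117]),(3,[.5227,-.2061,.1939])):
    D=np.load(f"pics/side{k}_d.npy"); P=cloud("side",D); T=np.array(T)
    m=(D>0)&(abs(P-T)[...,0]<.075)&(abs(P-T)[...,1]<.02)&(P[...,2]>T[2]-.02)&(P[...,2]<T[2]+.06)
    if k==2: m&=(P[...,2]>.145)|True
    Q=P[m]; print(k,len(Q),"proj",proj("side",T)[0]); 
    if len(Q): o=np.argsort(Q[:,2])[:6]; print(Q[o], np.argwhere(m)[o][:,::-1].tolist())
```

```text
0 0 proj [229.9283 108.5885]
1 269 proj [313.0876 160.4087]
[[ 0.4758 -0.218   0.239 ]
 [ 0.4739 -0.219   0.2393]
 [ 0.5688 -0.2075  0.2398]
 [ 0.472  -0.2214  0.2399]
 [ 0.5706 -0.2087  0.2401]
 [ 0.5673 -0.2011  0.2402]] [[290, 149], [289, 149], [337, 147], [288, 149], [338, 147], [336, 146]]
2 301 proj [312.3864 206.4934]
[[ 0.5162 -0.2178  0.1223]
 [ 0.5161 -0.2186  0.1248]
 [ 0.5125 -0.1973  0.1253]
 [ 0.5143 -0.2094  0.1256]
 [ 0.5144 -0.2061  0.1265]
 [ 0.5125 -0.196   0.1271]] [[310, 204], [310, 203], [308, 199], [309, 201], [309, 200], [308, 198]]
3 240 proj [313.4107 169.008 ]
[[ 0.5272 -0.2149  0.2216]
 [ 0.5193 -0.2152  0.2217]
 [ 0.5291 -0.216   0.2219]
 [ 0.5212 -0.2162  0.222 ]
 [ 0.5253 -0.2119  0.2228]
 [ 0.5273 -0.2122  0.2229]] [[316, 157], [312, 157], [317, 157], [313, 157], [315, 156], [316, 156]]
```

Fingers closed on nothing: the depth image puts the real fingertips 28 mm above the reported TCP (0.222 against 0.194), while the handle's measured height, 0.139, matches what it must be. So the tips sit 28 mm behind the reported TCP. I'll allow for that and grip again lower; nothing was displaced.

```bash
python3 -m jog '[0.55,0,0,0,0,0,0, 0.55,0,0,0,0,0,0, 0.55,0,0,0,0,0,0, 0.55,0,0,0,0,0,0, 0.55,0,0,0,0,0,0]' && python3 -m jog '[0.55,0,0,-0.03,0,0,0, 0.55,0,0,-0.06,0,0,0, 0.55,0,0,-0.085,0,0,0, 0.55,0,0,-0.1,0,0,0, 0.55,0,0,-0.1,0,0,0]' &&  python3 -c "
from h import *
p,d=shot('side','4')
cv2.imwrite('pics/s4.png',cv2.resize(p[130:270,260:370],None,fx=4,fy=4))"
```

```text
t: 5.22
tool_pos: [0.5216, -0.2056, 0.1917]
ee_rot: [0.705, -0.049, 0.705, 0.049]
contact_force: [-0.2, 0.1, -0.9]
finger_gap: 0.046
t: 5.85
tool_pos: [0.5208, -0.2052, 0.0906]
ee_rot: [0.705, -0.049, 0.706, 0.049]
contact_force: [0.2, 0.3, -0.4]
finger_gap: 0.0511
```

View pics/s4.png

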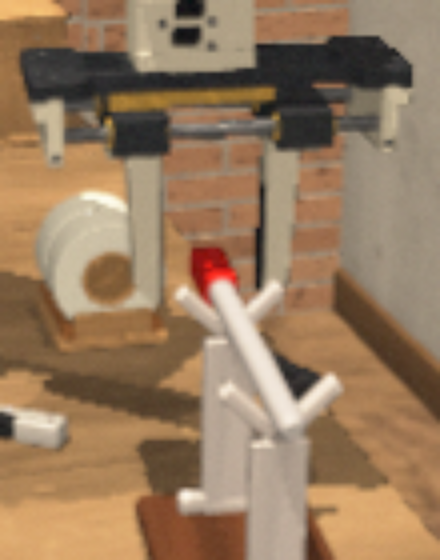

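The tips are now below the handle's lower edge in this view, on both sides of it. 8 mm lower, then close and wait for the grip to build.

```bash
python3 -m jog '[0.55,0,0,-0.008,0,0,0, 0,0,0,-0.008,0,0,0, 0,0,0,-0.008,0,0,0, 0,0,0,-0.008,0,0,0, 0,0,0,-0.008,0,0,0]' 55 && python3 -m jog '[0,0,0,0,0,0,0, 0,0,0,0,0,0,0, 0,0,0,0,0,0,0]' && python3 -m jog '[0,0,0,0.008,0,0,0, 0,0,0,0.018,0,0,0, 0,0,0,0.03,0,0,0, 0,0,0,0.04,0,0,0, 0,0,0,0.045,0,0,0]' &&  python3 -c "
from h import *
p,d=shot('side','5')
cv2.imwrite('pics/s5.png',cv2.resize(p[130:270,260:370],None,fx=4,fy=4))"
```

```text
t: 6.52
tool_pos: [0.5222, -0.2057, 0.0842]
ee_rot: [0.706, -0.049, 0.705, 0.049]
contact_force: [2.1, 0.2, 1.5]
finger_gap: 0.0175
t: 6.9
tool_pos: [0.5221, -0.2057, 0.0841]
ee_rot: [0.706, -0.049, 0.705, 0.049]
contact_force: [3.1, -0.4, 1.4]
finger_gap: 0.0173
t: 7.52
tool_pos: [0.522, -0.2058, 0.1299]
ee_rot: [0.706, -0.049, 0.705, 0.049]
contact_force: [0.5, 0.6, -1.9]
finger_gap: 0.0177
```

View pics/s5.png

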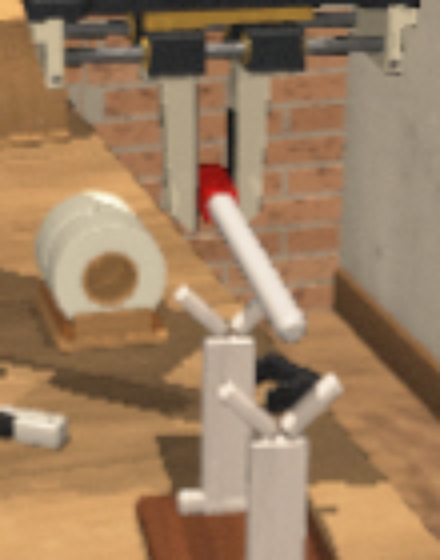

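Lifted cleanly. Checking the tilt of the shaft in the grip.

```bash
cat > tilt.py <<'E'
from h import *
import sys
np.set_printoptions(precision=4,suppress=True)
D=np.load(f"pics/side{sys.argv[1]}_d.npy"); P=cloud("side",D); s=read_state(); T=s["tool_pos"]
q=s["ee_rot"]; M=R.from_quat([q[1],q[2],q[3],q[0]]).as_matrix(); nn=M[:,2]; a=np.cross(nn,[0,0,1.]); a*=np.sign(-a[1])  # along spindle
rel=P-T; t=rel@a; l=rel@nn
zc=T[2]+.046
m=(D>0)&(t>.03)&(t<.19)&(abs(l)<.03)&(abs(P[...,2]-zc)<.04)
L=np.polyfit(t[m],P[...,2][m],1); print("n",m.sum(),"TCP",T,"a",a,"slope z",L[0],"z at t=.1",np.polyval(L,.1),"axis exp",zc,"tmax",t[m].max())
L=np.polyfit(t[m],l[m],1); print("lateral slope",L[0],"lat at .1",np.polyval(L,.1))
E
python3 tilt.py 5
```

```text
n 355 TCP [ 0.5222 -0.2059  0.1303] a [ 0.138  -0.9904  0.    ] slope z -0.017681627503723145 z at t=.1 0.17378684006797665 axis exp 0.17626430709522722 tmax 0.18743016050271236
lateral slope 0.04515117190710223 lat at .1 -0.00281253900474422
```

```bash
python3 -m jog '[0,-0.006,0.024,0.005,0,0,0.3, 0,-0.018,0.07,0.01,0,0,0.9, 0,-0.031,0.12,0.01,0,0,1.5, 0,-0.044,0.17,0.01,0,0,2.2, 0,-0.057,0.22,0.01,0,0,2.8]' && python3 -m jog '[0,-0.013,0.05,0,0,0,0.6, 0,-0.026,0.1,0,0,0,1.2, 0,-0.039,0.15,0,0,0,1.8, 0,-0.052,0.2,0,0,0,2.5, 0,-0.066,0.256,0,0,0,3.1]' && python3 -m jog '[0,0,0,-0.03,0,0,0, 0,0,0,-0.06,0,0,0, 0,0,0,-0.08,0,0,0, 0,0,0,-0.09,0,0,0, 0,0,0,-0.09,0,0,0]' &&  python3 -c "
from h import *
p,d=shot('side','6')
cv2.imwrite('pics/s6.png',cv2.resize(p[110:250,220:360],None,fx=4,fy=4))
p,d=shot('top','6')" && python3 tilt.py 6
```

```text
t: 8.2
tool_pos: [0.4639, 0.0159, 0.1386]
ee_rot: [0.704, -0.066, 0.704, 0.066]
contact_force: [-0.2, 0.7, -0.6]
finger_gap: 0.0174
t: 8.82
tool_pos: [0.398, 0.2718, 0.1388]
ee_rot: [0.702, -0.085, 0.702, 0.085]
contact_force: [1.6, -0.3, -0.8]
finger_gap: 0.0175
t: 9.45
tool_pos: [0.3982, 0.2701, 0.0482]
ee_rot: [0.702, -0.085, 0.702, 0.085]
contact_force: [-0.4, 0.5, -1.0]
finger_gap: 0.0177
n 103 TCP [0.3992 0.2707 0.0496] a [ 0.2389 -0.971   0.    ] slope z -0.015251231369415212 z at t=.1 0.09750599257221516 axis exp 0.09561057939443225 tmax 0.18937199704079624
lateral slope 0.01824126867269106 lat at .1 -0.002280935515987908
```

View pics/s6.png

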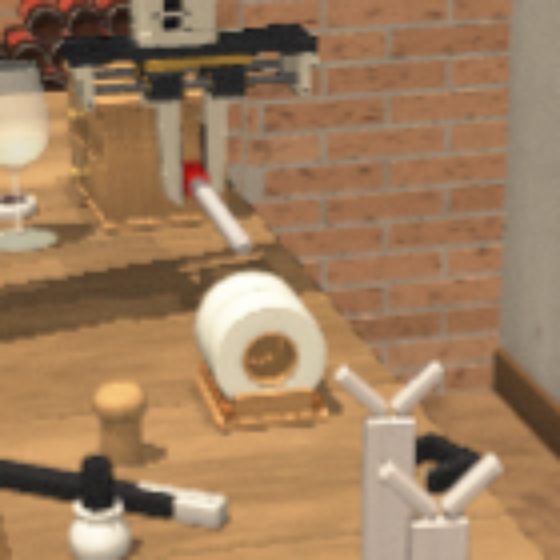

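View pics/top6.png

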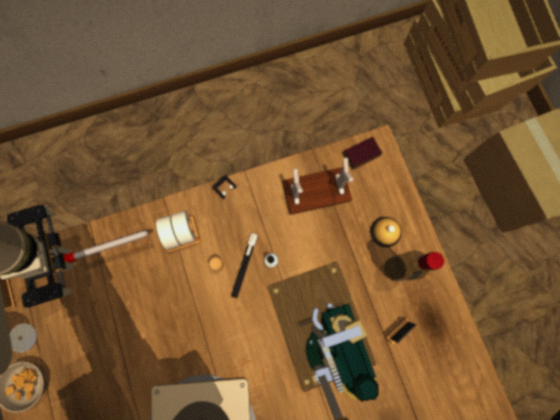

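Run:
```python
from h import *
np.set_printoptions(precision=4,suppress=True)
p=cv2.imread("pics/top6.png"); g=p[...,1].astype(int);b=p[...,0].astype(int)
L=[]
for u in range(84,146):
    v=np.where((b[225:262,u]>125))[0]+225
    if 2<=len(v)<=9: L.append((u,v.mean()))
L=np.array(L); c=np.polyfit(L[:,0],L[:,1],1); r=L[:,1]-np.polyval(c,L[:,0]); L=L[abs(r)<1]; print(len(L),L[::12].tolist())
S=plane("top",L,.0955)
ya=.2449; a=np.array([np.sin(ya),-np.cos(ya)]); nn=np.array([np.cos(ya),np.sin(ya)])
for ya in(.2449,.235):
    a=np.array([np.sin(ya),-np.cos(ya)]); nn=np.array([np.cos(ya),np.sin(ya)]); m=np.array([.4557,.0392])
    lat=(S[:,:2]-m)@nn; al=(S[:,:2]-m)@a; k=np.polyfit(al,lat,1); print("yaw",ya,"slope",k[0],"lat at tip,mid",np.polyval(k,[-.054,0]),al.min(),al.max())
# rolls with this clearer picture
D=np.load("pics/top6_d.npy"); P=cloud("top",D); from scipy.optimize import least_squares
m=(D>0)&(P[...,2]>0.055)&(P[...,2]<.092); m[:205]=0;m[258:]=0;m[:,:155]=0;m[:,205:]=0; C=P[m]
def f(t):
    nn=np.array([np.cos(t[0]),np.sin(t[0])]); return np.hypot(C[:,:2]@nn-t[1],C[:,2]-t[2])-.038
s=least_squares(f,[.2,.45,.046],loss="soft_l1",f_scale=.002); print("cyl",s.x,"prev nn c .4516, .2449")
```

```text
61 [[85.0, 251.5], [97.0, 248.0], [109.0, 244.5], [121.0, 241.0], [133.0, 237.0], [145.0, 233.5]]
yaw 0.2449 slope 0.0012208672438283347 lat at tip,mid [0.0024 0.0025] -0.1915415519539281 -0.057013596618436246
yaw 0.235 slope 0.0111190949360901 lat at tip,mid [0.0019 0.0025] -0.19156667287039741 -0.05702451395908327
cyl [0.2367 0.4519 0.0449] prev nn c .4516, .2449
```

The shaft is parallel to the roll axis within 0.01 rad and 2.4 mm off to +x, and the hole gives 9 mm of clearance. I'll lower it with a 2 mm correction and check before inserting.

```bash
python3 -m jog '[0,-0.002,0,-0.02,0,0,0, 0,-0.002,0,-0.04,0,0,0, 0,-0.002,0,-0.049,0,0,0, 0,-0.002,0,-0.049,0,0,0]' &&  python3 -c "
from h import *
p,d=shot('side','7')
cv2.imwrite('pics/s7.png',cv2.resize(p[130:250,220:340],None,fx=4,fy=4))" && python3 tilt.py 7
```

```text
t: 10.05
tool_pos: [0.3967, 0.2704, -0.0001]
ee_rot: [0.702, -0.085, 0.702, 0.085]
contact_force: [0.8, -0.8, -0.9]
finger_gap: 0.0177
n 54 TCP [0.3971 0.2706 0.0004] a [ 0.239 -0.971  0.   ] slope z -0.003680025041050418 z at t=.1 0.04912577283086929 axis exp 0.046414369252894 tmax 0.12867248165846562
lateral slope 0.006882010845822528 lat at .1 -0.0014958783250349668
```

View pics/s7.png

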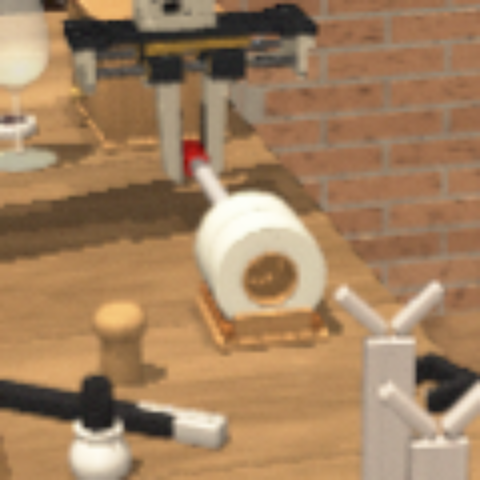

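```bash
python3 -m jog '[0,0.004,-0.015,0,0,0,0, 0,0.008,-0.032,0,0,0,0, 0,0.012,-0.049,0,0,0,0, 0,0.016,-0.066,0,0,0,0, 0,0.017,-0.07,0,0,0,0]' && python3 -m jog '[0,0.004,-0.015,0,0,0,0, 0,0.008,-0.032,0,0,0,0, 0,0.012,-0.049,0,0,0,0, 0,0.016,-0.064,0,0,0,0, 0,0.016,-0.066,0,0,0,0]' &&  python3 -c "
from h import *
p,d=shot('side','8')
cv2.imwrite('pics/s8.png',cv2.resize(p[130:250,220:340],None,fx=4,fy=4))
p,d=shot('top','8')
cv2.imwrite('pics/t8.png',cv2.resize(p[190:290,60:240],None,fx=4,fy=4))"
```

```text
t: 10.72
tool_pos: [0.4141, 0.1989, -0.0001]
ee_rot: [0.702, -0.084, 0.702, 0.084]
contact_force: [-0.2, 0.6, -0.6]
finger_gap: 0.0176
t: 11.35
tool_pos: [0.4299, 0.1335, -0.0002]
ee_rot: [0.702, -0.085, 0.702, 0.085]
contact_force: [0.3, -0.2, -0.2]
finger_gap: 0.0179
```

View pics/s8.png

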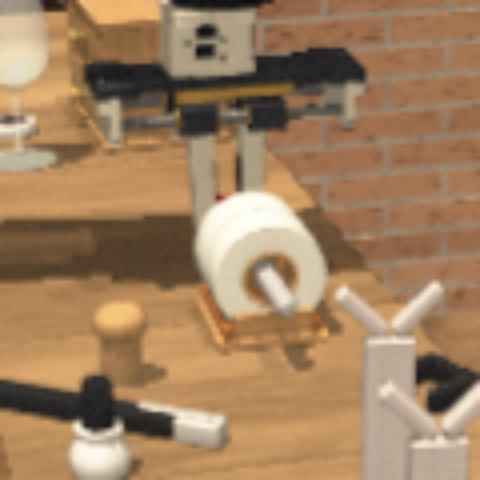

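View pics/t8.png

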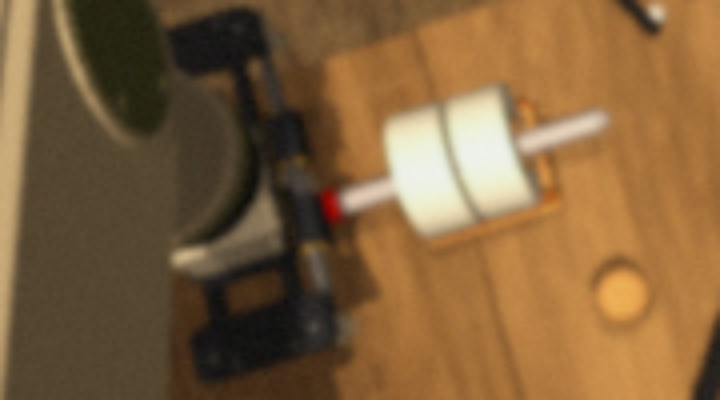

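The shaft is through both rolls: the tip shows at (285,300) in the side crop and at (605,118) in the top crop. Lifting gently.

```bash
python3 -m jog '[0,0,0,0.004,0,0,0, 0,0,0,0.008,0,0,0, 0,0,0,0.012,0,0,0, 0,0,0,0.018,0,0,0, 0,0,0,0.025,0,0,0]' 60 && python3 -m jog '[0,0,0,0.01,0,0,0, 0,0,0,0.02,0,0,0, 0,0,0,0.03,0,0,0, 0,0,0,0.04,0,0,0, 0,0,0,0.045,0,0,0]'&&  python3 -c "
from h import *
p,d=shot('side','9')
cv2.imwrite('pics/s9.png',cv2.resize(p[110:250,220:360],None,fx=4,fy=4))
p,d=shot('top','9')
cv2.imwrite('pics/t9.png',cv2.resize(p[190:290,60:240],None,fx=4,fy=4))"
```

```text
t: 12.08
tool_pos: [0.4295, 0.1345, 0.0251]
ee_rot: [0.702, -0.085, 0.702, 0.085]
contact_force: [0.7, -0.1, -1.7]
finger_gap: 0.0177
t: 12.7
tool_pos: [0.4301, 0.1345, 0.0707]
ee_rot: [0.702, -0.085, 0.702, 0.085]
contact_force: [-0.1, -0.2, -1.5]
finger_gap: 0.0179
```

View pics/s9.png

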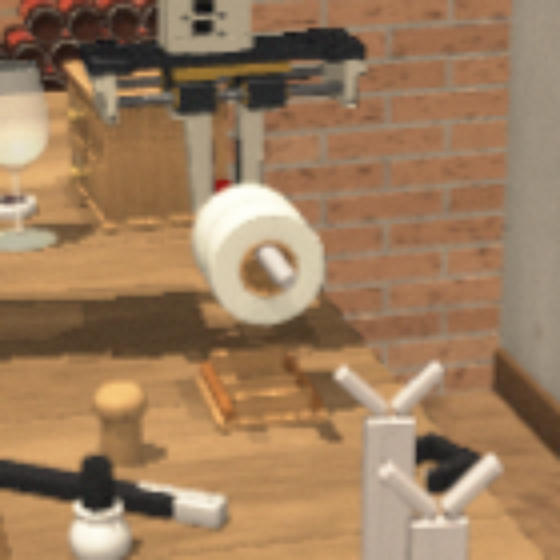

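View pics/t9.png

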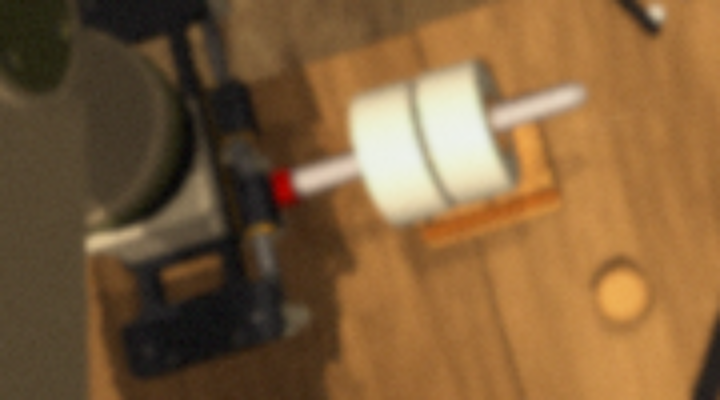

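Both rolls hang on the shaft, clear of the tray. Lifting further, then back over the stand at a gentle pace.

```bash
python3 -m jog '[0,0,0,0.015,0,0,0, 0,0,0,0.04,0,0,0, 0,0,0,0.07,0,0,0, 0,0,0,0.095,0,0,0, 0,0,0,0.11,0,0,0]' && python3 -m jog '[0,0.002,-0.01,0,0,0,-0.2, 0,0.008,-0.03,0,0,0,-0.5, 0,0.014,-0.055,0,0,0,-1, 0,0.022,-0.082,0,0,0,-1.4, 0,0.03,-0.11,0,0,0,-1.9]' && python3 -m jog '[0,0.008,-0.028,0,0,0,-0.5, 0,0.015,-0.056,0,0,0,-1, 0,0.023,-0.084,0,0,0,-1.4, 0,0.03,-0.112,0,0,0,-1.9, 0,0.038,-0.14,0,0,0,-2.4]' && python3 -m jog '[0,0.007,-0.027,0,0,0,-0.5, 0,0.014,-0.052,0,0,0,-0.9, 0,0.02,-0.073,0,0,0,-1.2, 0,0.024,-0.087,0,0,0,-1.5, 0,0.025,-0.093,0,0,0,-1.6]'&&  python3 -c "
from h import *
p,d=shot('side','10')
cv2.imwrite('pics/s10.png',cv2.resize(p[110:300,240:390],None,fx=3,fy=3))
p,d=shot('top','10')" && python3 tilt.py 10
```

```text
t: 13.42
tool_pos: [0.4302, 0.1345, 0.1817]
ee_rot: [0.703, -0.085, 0.701, 0.085]
contact_force: [0.2, 0.4, -1.1]
finger_gap: 0.0174
t: 14.05
tool_pos: [0.4589, 0.023, 0.1781]
ee_rot: [0.702, -0.073, 0.704, 0.073]
contact_force: [0.0, -0.3, -1.6]
finger_gap: 0.0174
t: 14.68
tool_pos: [0.4966, -0.1169, 0.178]
ee_rot: [0.704, -0.058, 0.706, 0.059]
contact_force: [-0.5, -0.4, -1.6]
finger_gap: 0.0176
t: 15.3
tool_pos: [0.5225, -0.2092, 0.1793]
ee_rot: [0.705, -0.048, 0.706, 0.049]
contact_force: [-0.4, 0.6, -2.4]
finger_gap: 0.0175
n 1507 TCP [ 0.5225 -0.2087  0.1795] a [ 0.1377 -0.9905  0.    ] slope z -0.2289833517115089 z at t=.1 0.23152229701920832 axis exp 0.22552357221632996 tmax 0.18816436100373013
lateral slope 0.07759582664084404 lat at .1 -0.004064008114729389
```

View pics/s10.png

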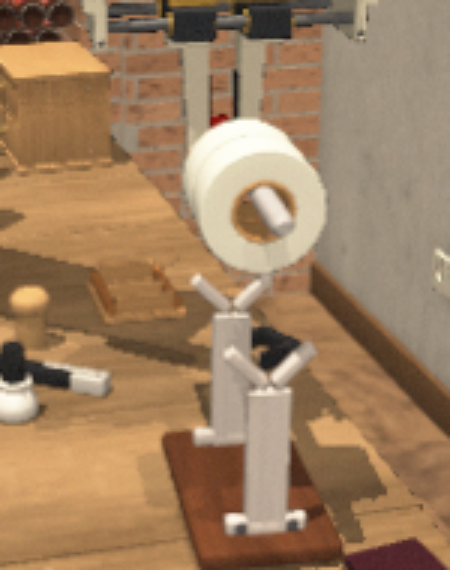

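View pics/top10.png

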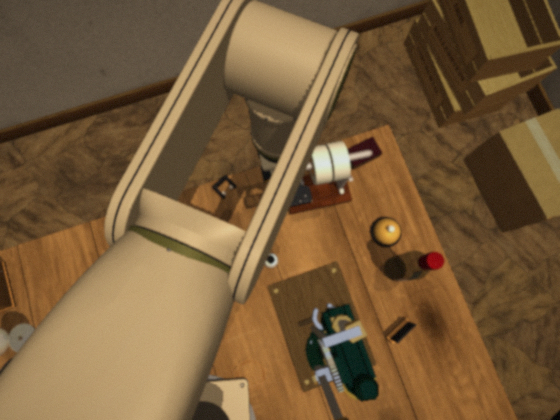

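```bash
cat > rl.py <<'E'
from h import *
import sys
np.set_printoptions(precision=4,suppress=True)
k=sys.argv[1]; s=read_state(); T=s["tool_pos"]; q=s["ee_rot"]; nn=R.from_quat([q[1],q[2],q[3],q[0]]).as_matrix()[:,2]; a=np.cross(nn,[0,0,1.]); a*=np.sign(-a[1]); zc=T[2]+.046
D=np.load(f"pics/side{k}_d.npy"); P=cloud("side",D); rel=P-T; t=rel@a; l=rel@nn; z=P[...,2]-zc
m=(D>0)&(t>.145)&(t<.2)&(abs(l)<.015)&(abs(z)<.02); L=np.polyfit(t[m],z[m],1); print("tip n",m.sum(),"slope",L[0],"z-zc mean",z[m].mean(),"t",t[m].mean(),"max",t[m].max(),"lat",l[m].mean())
m=(D>0)&(t>.09)&(t<.16)&(np.hypot(l,z+.009)>.020)&(np.hypot(l,z+.009)<.034); print("near face t",np.percentile(t[m],[5,25,50,75,95]),m.sum())
D=np.load(f"pics/top{k}_d.npy"); P=cloud("top",D); rel=P-T; t=rel@a; l=rel@nn; z=P[...,2]-zc
m=(D>0)&(abs(l)<.03)&(z>.012)&(z<.04)&(t>.03)&(t<.17); print("top: rolls t",np.percentile(t[m],[1,5,50,95,99]),m.sum(),"ztop",np.percentile(z[m],95))
L=np.polyfit(t[m],z[m],1); print("roll tilt",L)
m=(D>0)&(abs(l)<.012)&(abs(z)<.015)&(t>.145)&(t<.2); 
if m.sum()>5: print("tip top: n",m.sum(),"t max",t[m].max(),"z",z[m].mean(),"slope",np.polyfit(t[m],z[m],1)[0])
E
python3 rl.py 10
```

```text
tip n 123 slope -0.10018770015193595 z-zc mean 0.0015653082583498524 t 0.171835880284229 max 0.18816436100373013 lat -9.912024083970973e-05
near face t [0.1312 0.1325 0.1333 0.1341 0.1352] 735
top: rolls t [0.0665 0.0687 0.1024 0.1307 0.1333] 1022 ztop 0.02914656439923116
roll tilt [-0.0016  0.0239]
tip top: n 142 t max 0.186894451272288 z 0.004464771180699017 slope -0.018497021342021826
```

Run:
```python
from h import *
np.set_printoptions(precision=4,suppress=True)
T=np.array([.5225,-.209,.1793]); a=np.array([.1377,-.9905,0]); nn=np.array([.9905,.1377,0])
D=np.load("pics/side6_d.npy"); P=cloud("side",D); t=(P-T)@a; l=(P-T)@nn; z=P[...,2]
for lo,hi in((.02,.075),(.13,.19)):
    m=(D>0)&(abs(l)<.025)&(z>.05)&(z<.11)&(t>lo)&(t<hi); print("upright near face t",m.sum(),np.percentile(t[m],[5,50,95]),"lat",l[m].min(),l[m].max(),np.mean(l[m]))
# notch vertex region : V arms
D=np.load("pics/top6_d.npy"); P=cloud("top",D); t=(P-T)@a; l=(P-T)@nn; z=P[...,2]
m=(D>0)&(z>.125)&(z<.16)&(abs(l)<.05)&(t>0)&(t<.22)
for lo,hi in((.0,.1),(.1,.22)):
    q=m&(t>lo)&(t<hi); print("V arms",q.sum(),"t",np.percentile(t[q],[2,50,98]),"l",np.percentile(l[q],[2,50,98]),"z",z[q].max())
m=(D>0)&(z>.011)&(z<.024)&(abs(l)<.07)&(t>-.02)&(t<.22); print("base t",np.percentile(t[m],[1,99]),"l",np.percentile(l[m],[1,99]),m.sum())
```

```text
upright near face t 284 [0.0436 0.0458 0.0484] lat -0.011714543967867853 0.013941375880610375 -0.0003521429150599529
upright near face t 428 [0.1564 0.1597 0.1618] lat -0.010084025351547224 0.016649870550128624 0.0017276342839218756
V arms 99 t [0.0367 0.0414 0.0462] l [-0.0265  0.0068  0.0262] z 0.14256770852266798
V arms 96 t [0.1505 0.1549 0.1602] l [-0.025   0.0087  0.0263] z 0.14377651567024008
base t [0.02   0.2021] l [-0.0441  0.0507] 1928
```

The stand's middle is at t = 0.098, and the spindle and rolls are centred at 0.100–0.102, with lateral error of at most 1 mm. The shaft is level within about 2 mm at the tip. Lowering into the notches.

```bash
python3 -m jog '[0,0,0,-0.012,0,0,0, 0,0,0,-0.032,0,0,0, 0,0,0,-0.055,0,0,0, 0,0,0,-0.072,0,0,0, 0,0,0,-0.08,0,0,0]' && python3 -m jog '[0,0,0,-0.004,0,0,0, 0,0,0,-0.008,0,0,0, 0,0,0,-0.012,0,0,0, 0,0,0,-0.014,0,0,0]'&&  python3 -c "
from h import *
p,d=shot('side','11')
cv2.imwrite('pics/s11.png',cv2.resize(p[110:300,240:390],None,fx=3,fy=3))
p,d=shot('top','11')
print(read_state()['contact_force'])" && python3 rl.py 11
```

```text
t: 16.02
tool_pos: [0.5216, -0.2078, 0.0976]
ee_rot: [0.705, -0.049, 0.706, 0.05]
contact_force: [0.6, -0.4, -2.0]
finger_gap: 0.0176
t: 16.52
tool_pos: [0.5228, -0.2086, 0.0858]
ee_rot: [0.706, -0.049, 0.705, 0.049]
contact_force: [-0.2, 0.2, -1.4]
finger_gap: 0.0179
[ 0.71133765 -0.68000603 -2.24343472]
tip n 209 slope 0.17859016753215848 z-zc mean -0.0023497753604845967 t 0.16611096439948173 max 0.1880984261564712 lat -0.0006898772037646229
near face t [0.131  0.1323 0.1333 0.1347 0.1595] 575
top: rolls t [0.0659 0.0687 0.1019 0.1302 0.1327] 790 ztop 0.029202616891508326
roll tilt [-0.0049  0.0243]
tip top: n 130 t max 0.18578825150079317 z 0.003368004013611836 slope 0.056721486862724255
```

View pics/s11.png

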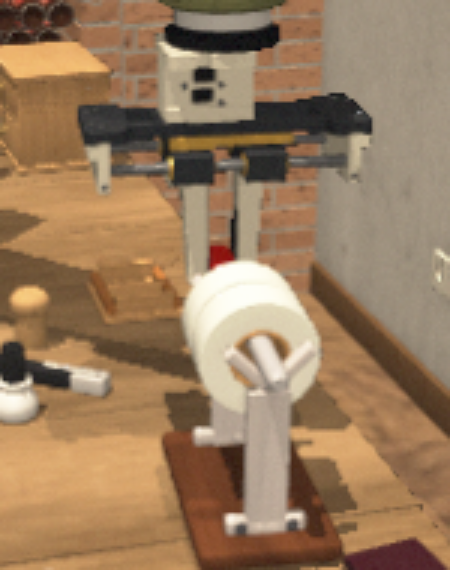

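```bash
python3 -m jog '[0,0,0,-0.001,0,0,0, 0,0,0,-0.002,0,0,0, 0,0,0,-0.002,0,0,0]'; python3 -c "
from h import *
for i in range(1): print(read_state()['contact_force'])"; python3 -m jog '[0,0,0,-0.001,0,0,0, 0,0,0,-0.001,0,0,0]'
```

```text
t: 17.0
tool_pos: [0.523, -0.2087, 0.0841]
ee_rot: [0.706, -0.049, 0.705, 0.049]
contact_force: [0.7, 0.5, -0.1]
finger_gap: 0.0175
[ 0.71160064  0.49958368 -0.129376  ]
t: 17.25
tool_pos: [0.5233, -0.2087, 0.0837]
ee_rot: [0.706, -0.049, 0.705, 0.049]
contact_force: [-0.2, 1.2, 4.8]
finger_gap: 0.0173
```

The spindle's weight is carried by the notches: the force on the tool went from -2 N to +5 N. Opening.

```bash
python3 -m jog '[0.25,0,0,0.0005,0,0,0, 0.5,0,0,0.0005,0,0,0, 0.5,0,0,0.0005,0,0,0, 0.5,0,0,0.0005,0,0,0, 0.5,0,0,0.0005,0,0,0]' && python3 -m jog '[0.5,0,0,0.02,0,0,0, 0.5,0,0,0.05,0,0,0, 0.5,0,0,0.09,0,0,0, 0.5,0,0,0.13,0,0,0, 0.5,0,0,0.16,0,0,0]' && python3 -m jog '[0.5,-0.005,0.04,0,0,0,0, 0.5,-0.01,0.09,0,0,0,0, 0.5,-0.015,0.14,0,0,0,0, 0.5,-0.02,0.19,0,0,0,0, 0.5,-0.025,0.24,0,0,0,0]' && python3 -m jog '[0.5,-0.01,0.05,0,0,0,0, 0.5,-0.02,0.1,0,0,0,0, 0.5,-0.03,0.15,0,0,0,0, 0.5,-0.03,0.15,0,0,0,0]' &&  python3 -c "
from h import *
p,d=shot('side','12')
cv2.imwrite('pics/s12.png',cv2.resize(p[130:310,240:390],None,fx=3.3,fy=3.3))
p,d=shot('top','12')
cv2.imwrite('pics/t12.png',cv2.resize(p[130:280,190:410],None,fx=3.3,fy=3.3))"
```

```text
t: 17.88
tool_pos: [0.5226, -0.2086, 0.0831]
ee_rot: [0.705, -0.049, 0.705, 0.049]
contact_force: [-0.6, -0.4, 0.3]
finger_gap: 0.0466
t: 18.5
tool_pos: [0.5232, -0.2089, 0.2473]
ee_rot: [0.707, -0.05, 0.704, 0.048]
contact_force: [0.7, -0.0, -0.7]
finger_gap: 0.0465
t: 19.12
tool_pos: [0.4976, 0.0329, 0.2452]
ee_rot: [0.706, -0.049, 0.705, 0.049]
contact_force: [0.6, 0.9, 0.3]
finger_gap: 0.0465
t: 19.62
tool_pos: [0.4669, 0.1845, 0.245]
ee_rot: [0.706, -0.05, 0.705, 0.051]
contact_force: [-0.2, -0.3, -0.8]
finger_gap: 0.0465
```

View pics/s12.png

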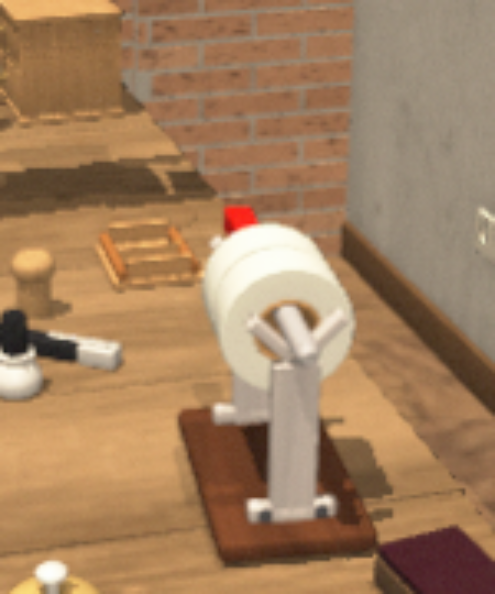

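View pics/t12.png

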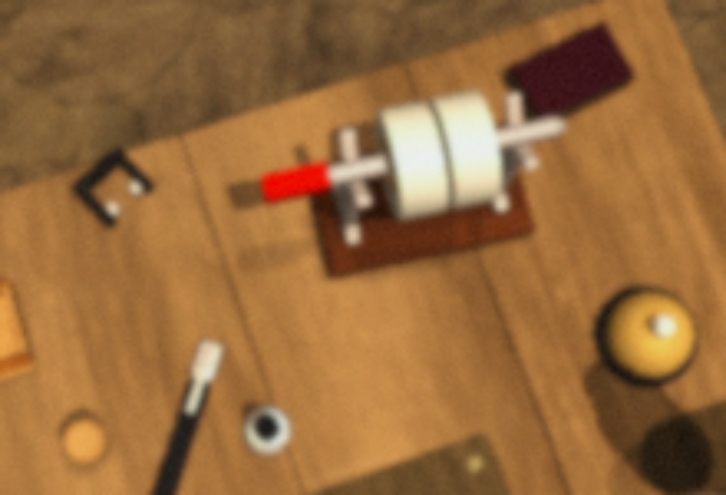

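The spindle lies in both notches with the handle at the same end, and both rolls sit between the uprights with gaps either side; the bystanders look unmoved. Waiting a second and measuring for rest and position.

```bash
python3 -m jog '[0.5,0,0,0,0,0,0, 0.5,0,0,0,0,0,0, 0.5,0,0,0,0,0,0, 0.5,0,0,0,0,0,0, 0.5,0,0,0,0,0,0]' >/dev/null
python3 - <<'E'
from h import *
np.set_printoptions(precision=4,suppress=True)
shot('side','13');p13,_=shot('top','13')
T=np.array([.5225,-.2087,.084]); a=np.array([.1377,-.9905,0]); nn=np.array([.9905,.1377,0])
for k in(12,13):
    D=np.load(f"pics/top{k}_d.npy"); P=cloud("top",D); t=(P-T)@a-.098; l=(P-T)@nn; z=P[...,2]
    m=(D>0)&(abs(l)<.03)&(z>.145)&(z<.17)&(abs(t)<.06); print(k,"rolls x in stand",np.percentile(t[m],[1,50,99]),"top z",np.percentile(z[m],95))
    m=(D>0)&(abs(l)<.012)&(z>.125)&(z<.15)&(t>.066)&(t<.1); print("  tip max x",t[m].max(),"z shaft top",z[m].mean())
    m=(D>0)&(abs(l)<.015)&(z>.125)&(z<.15)&(t>-.14)&(t<-.08); print("  handle x",t[m].min(),"z top",np.median(z[m]),"lat",np.mean(l[m]))
a0=cv2.imread("pics/top0.png").astype(int)
d=abs(p13.astype(int)-a0).max(2)>60
for n,b in dict(cutter=(210,172,240,200),cork=(205,253,225,273),stopper=(262,250,280,270),case=(230,230,260,300),bell=(370,215,404,247),bottle=(420,250,447,273)).items(): print(n,d[b[1]:b[3],b[0]:b[2]].sum())
E
```

```text
12 rolls x in stand [-0.0319  0.0016  0.0346] top z 0.1598411189512369
  tip max x 0.0877620657854484 z shaft top 0.13523378704317127
  handle x -0.11854902424659636 z top 0.13833543564982842 lat -0.0021767156474264086
13 rolls x in stand [-0.032   0.0037  0.0345] top z 0.1599236561191242
  tip max x 0.08814674259814848 z shaft top 0.13563634611230058
  handle x -0.11851376011071396 z top 0.13853488910214184 lat -0.0021722578150431965
cutter 0
cork 0
stopper 0
case 0
bell 0
bottle 0
```

All checks are good, so I'm handing in.

```bash
python3 -c "
from workcell import *
print(hand_in())"
```

```text
the job is handed in; nothing more can be done
None
```

The label dispenser is refilled and handed in at about 20 s of the 61 s allowed. I lifted the spindle out by its handle, pushed it through both rolls in the tray and lifted them off together. It is back in the two notches, handle at the same end.

**Failed first grasp:** the fingers closed on nothing. The depth images put the real fingertips about 28 mm behind the reported TCP, which disagrees with the tool description. I allowed for that offset and the second grasp held. The miss moved nothing.

**Last checks, from two pictures about 0.6 s apart:**

| Item | Measured |
|---|---|
| Spindle along the stand | about +4 mm from central, tip at +88 mm |
| Spindle height | handle top at 138–139 mm, so the axis is about 130 mm up |
| Rolls | spanning -32 to +35 mm, against upright faces at ±52 mm |
| Movement between the two pictures | under 1 mm for roll edges, tip and handle |
| Bystanders | all six places unchanged in the top view |

- **Small disagreement:** the exposed tip end of the shaft read about 1.5 mm lower than nominal and the handle about 2 mm sideways. Both are within the judging limits and close to the 2 mm camera calibration error.
- **Not measured:** contact between the rolls and the stand was judged only from the gaps in the pictures, not by force.

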